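# Firm in the marked row of plugs

## Robot

A 7-joint arm with a two-finger parallel gripper is mounted at the origin on the work surface. World frame = base frame: x ahead of the robot, y to its left, z up, the work surface at z = 0. Lengths are in m, angles in degrees, forces in N, time in s.
With the tool pointing down it reaches from about 0.425 to 0.875 m from the base axis. Payload 4.7 kg.
Tool frame: the origin (TCP) lies on the front face of the gripper's body, between the roots of the fingers; the fingertips stand 70 mm ahead of it and the grasp point (between the pads) lies 51 mm ahead of it; z points along the fingers, x is the direction in which the jaws open and shut, and the axes are right-handed (so a half turn about z gives the same grasp; the last joint's range is limited). The gripper opens to 87 mm and grips with 3 to 60 N. Pads are 19 mm wide; open, the fingers measure 117 mm over their backs; the gripper's body (75 mm by 190 mm) begins 51 mm behind the grasp point.
Start: joints at [66.125, 18.392, -4.016, 83.108, 1.295, 78.541, -3.26], TCP at [0.271, -0.591, 0.292] pointing down, gripper open.
Joint ranges: [-163.93, 163.93], [-17.29, 119.83], [-79.2, 71.16], [3.27, 140.29], [-89.18, 269.18], [5.43, 117.66], [-154.24, 154.24]. Speed limits (degrees/s): [147.25, 147.25, 180, 180, 180, 180, 180].

## Interface

Orientations are given as [roll, pitch, yaw] about the fixed x, y, z axes, in that order (R = Rz(yaw) Ry(pitch) Rx(roll)).
In Python, from cell import * gives the robot as it stands. The module is installed in compiled form; this text tells all that it offers.
- The arm moves only by the shell command python3 -m crank 'ROWS' [FORCE]. ROWS is JSON, a list of rows, each a list of 7 numbers: the finger opening in mm, from 0 to 87, then the shift along the world's x, y, z in mm, then the turn, a rotation vector about the world's x, y, z in degrees. In form: [[gripper, dx, dy, dz, wx, wy, wz], ...]. A call has 1 to 8 rows; each row is the pose to reach, as a shift and turn from the pose measured when the call began; what a row does not reach only later rows make up. A row lasts 1/10 s, in which the tool goes at most 50 mm and 8.59 degrees, less where a joint would pass 70% of its speed; a pose out of reach is approached as far as the arm can. A call with a gripper value outside its range is refused whole. The fingers move at their own pace and stop on an object; FORCE is the grip in N (left out, the last holds). Time passes only in rows, so rows that repeat a pose let the fingers close. It gives the time, the measured TCP pose, the force and the opening at its end, in the units of the state.
- get_obs(): the state, without advancing time (a new reading comes with each control period).
- read_camera(name): name is "scene" or "top" or "wrist"; returns a dict with "img" (400x640x3 uint8, red, green, blue), "K" (3x3 intrinsics, pixels), "k1" (the pictures are not rectified: a ray, as slopes to the right and down, at radius r is drawn at 1 + k1 r^2 times it, then the intrinsics apply), "cam_to_world" (4x4, takes a point from camera to world coordinates). Camera axes: x right, y down, z forward; pixel columns grow to the right and rows downward; lengths in m; the calibration is good to about 2 mm. A picture is of the moment at which its call begins. There is no depth.
- sign_off(): hands the job in, once; it reports no verdict.
The state is a dict: "time_s": time; "qpos": joint angles; "joint_velocities": joint speeds; "effort": joint torques, N m; "tool_pos": TCP position; "tool_rot": TCP orientation; "force": force on the tool from outside, world axes, zero at the start; "wrist_torque": the same for the moment, N m; "grip_width": finger opening in m.
Only numpy, scipy, OpenCV 4.12 (cv2) and the standard library are available. Lean on these libraries where they do the work, as an engineer would, in place of code of your own. Each camera call takes 0.05 s, during which the arm holds its last target.

## Task

One of the three rows of brown seed plugs has a red marker at one end and a white marker at the other: run along that row with closed fingertips from the red marker to the white one, gently pressing each of its five plugs in turn down flush with the top of its black strip. Do not touch the other two rows, do not pinch or pull up any plug, and leave the markers and everything else on the bench where they stand. Finish with the hand clear.

Things in the scene. Friction and masses are not known exactly. Their poses are not given: they have to be found in the camera images.
- strip_a: the row to work on: fixed black strip of five open cells, 46 mm wide (x), 338 long (y), 45 high, its underside 4 mm above the bench. Origin: centre of its underside; top face at z = 45 mm; y along the row. Plug centres at x = 0, y = +84 (plug1), +42, 0, -42, -84 mm (plug5), one in each cell. A marker stands on each solid end block
- strip_b: another strip like strip_a, with five proud plugs that are to be left alone and no markers
- strip_c: the third strip, like strip_b
- carrier: fixed grey tray 290 (x) by 370 (y) mm with walls 22 mm high, holding the three strips; origin at the centre of its underside. The strips are parallel, alike but for the markers, in any order, 63 mm apart centre to centre; a bay on its far (+x) side holds a cup and a stack of labels
- tag_red: loose red marker, a foot 26 mm across, a thin stem and a disc head 24 mm across, 38 mm tall; origin at the centre of its underside; stands on one end block of strip_a, 145 mm from the strip's middle (on the +y or the -y end): the row starts here
- tag_white: loose white marker of the same shape, on the other end block of strip_a, 145 mm from the middle: the row finishes here
- plug1 (a joint): height (m) by which plug1, at y = +84 mm in strip_a, stands proud: 0 = fully home, the crown of its dome flush with the strip's top (a hard stop), 0.004 to 0.006 at the start. Brown rigid round plug, 33 mm across, with a low dome (6.5 mm from crown to edge); it slides vertically, takes about 2 to 4 N to push down and stays where it is left
- plug2 (a joint): height (m) by which plug2, at y = +42 mm in strip_a, stands proud: 0 = fully home, the crown of its dome flush with the strip's top (a hard stop), 0.004 to 0.006 at the start. Brown rigid round plug, 33 mm across, with a low dome (6.5 mm from crown to edge); it slides vertically, takes about 2 to 4 N to push down and stays where it is left
- plug3 (a joint): height (m) by which plug3, at y = +0 mm in strip_a, stands proud: 0 = fully home, the crown of its dome flush with the strip's top (a hard stop), 0.004 to 0.006 at the start. Brown rigid round plug, 33 mm across, with a low dome (6.5 mm from crown to edge); it slides vertically, takes about 2 to 4 N to push down and stays where it is left
- plug4 (a joint): height (m) by which plug4, at y = -42 mm in strip_a, stands proud: 0 = fully home, the crown of its dome flush with the strip's top (a hard stop), 0.004 to 0.006 at the start. Brown rigid round plug, 33 mm across, with a low dome (6.5 mm from crown to edge); it slides vertically, takes about 2 to 4 N to push down and stays where it is left
- plug5 (a joint): height (m) by which plug5, at y = -84 mm in strip_a, stands proud: 0 = fully home, the crown of its dome flush with the strip's top (a hard stop), 0.004 to 0.006 at the start. Brown rigid round plug, 33 mm across, with a low dome (6.5 mm from crown to edge); it slides vertically, takes about 2 to 4 N to push down and stays where it is left
- seed_cup: loose white cup, 64 mm across, 45 mm high, in the tray's bay; origin at the centre of its underside
- label_stack: loose stack of wooden plant labels, 20 x 110 x 12 mm, in the tray's bay; origin at the centre of its underside
- clay_pot: loose terracotta pot, 90 mm across, 80 mm high; origin at the centre of its underside
- spray_bottle: loose white bottle with a red cap, 68 mm across, 170 mm high; origin at the centre of its underside
- seed_jar: loose amber jar, 64 mm across, 80 mm high; origin at the centre of its underside

How it is judged:
By the outcome, as a careful person would: the job done as asked, in the order asked, and still so for the second after the job is handed in, with the robot touching nothing.
It also fails if it takes over 48 s, if anything falls off the work surface, if the arm or the gripper's body presses on something with over 40 N, if the wrist force passes 120 N, or if a joint passes its speed limit or range.

## Working session

There is one attempt and no reset: what is moved stays moved. The work goes in short steps, Python scripts to look and compute and a shell command to move; the robot and the scene stay as the last step left them, time stands still between calls to the robot, and variables do not carry over. Pictures are saved under pics/ and viewed, and the job is handed in when it is done.

```bash
mkdir -p pics; cat > h.py <<'E'
from cell import *
import numpy as np, cv2
def save(n,f):
    c=read_camera(n); cv2.imwrite('pics/'+f,cv2.cvtColor(c['img'],cv2.COLOR_RGB2BGR)); 
    np.savez('/tmp/'+f+'.npz',**{k:np.array(v) for k,v in c.items()}); return c
def toworld(c,uv,z):
    K=np.array(c['K']);k1=float(c['k1']);T=np.array(c['cam_to_world'])
    p=cv2.undistortPoints(np.array(uv,float).reshape(-1,1,2),K,np.array([k1,0,0,0,0.]))[:,0]
    d=np.c_[p,np.ones(len(p))]@T[:3,:3].T; o=T[:3,3]
    return o+d*((z-o[2])/d[:,2])[:,None]
E
python3 - <<'E'
from h import *
print(get_obs())
c=save('top','t1.png');print(c['cam_to_world'],c['K'],c['k1']);save('scene','s1.png')
E
```

```text
{'time_s': 0.0, 'qpos': array([66.12520404, 18.43746104, -4.01427739, 83.17510082,  1.29765603,
       78.54068607, -3.25969288]), 'joint_velocities': array([ 0.00888043, -0.05607734, -0.03230331,  0.04397122,  0.01035551,
       -0.02071223, -0.03848124]), 'effort': array([-8.53882921e-04, -4.91287744e+01, -4.04283777e-01, -3.12528419e+01,
       -6.40770094e-02,  4.37431899e-02,  1.55858829e-04]), 'tool_pos': array([ 0.27119416, -0.59025833,  0.29117761]), 'tool_rot': array([ 1.79991216e+02,  1.07862046e-01, -6.53158112e+01]), 'force': array([0.24023707, 0.36629914, 0.8851457 ]), 'wrist_torque': array([-0.0282526 , -0.01219225, -0.02391598]), 'grip_width': 0.08706845684185832}
[[-0.0195398  -0.9959423   0.08784719  0.43154105]
 [-0.99970191  0.02074856  0.01286778 -0.02760789]
 [-0.01463827 -0.08756957 -0.99605085  1.14098167]
 [ 0.          0.          0.          1.        ]] [[405.52252664   0.         323.40017153]
 [  0.         405.52252664 202.12883602]
 [  0.           0.           1.        ]] -0.09023537628482158
```

View pics/t1.png

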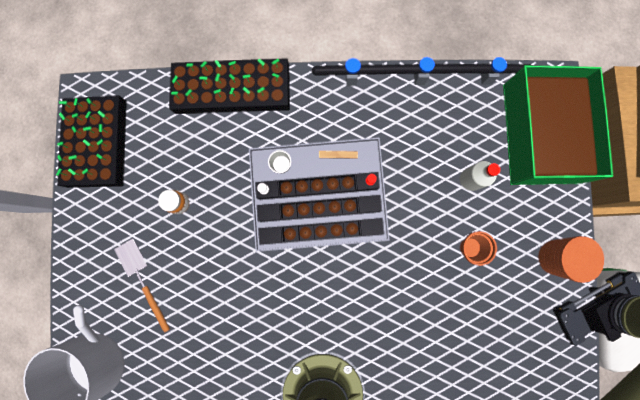

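View pics/s1.png

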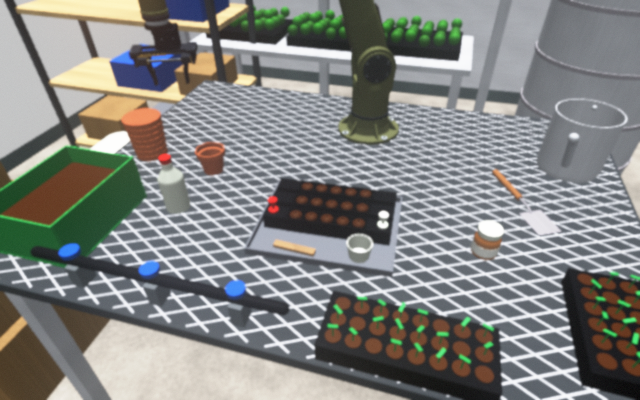

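The marked row is the far one (+x). Red is at about (371,180), the -y end, and white at about (263,188), the +y end. I'll zoom in next.

```bash
python3 - <<'E'
from h import *
i=cv2.imread('pics/t1.png')[135:255,240:395]
cv2.imwrite('pics/t1z.png',cv2.resize(i,None,fx=5,fy=5,interpolation=cv2.INTER_CUBIC))
c=dict(np.load('/tmp/t1.png.npz'))
h=cv2.cvtColor(c['img'],cv2.COLOR_RGB2HSV)
m=((h[...,0]<16)&(h[...,1]>110)&(h[...,2]>45)).astype(np.uint8)
m[:135]=0;m[255:]=0;m[:,:240]=0;m[:,395:]=0
n,l,s,ce=cv2.connectedComponentsWithStats(m)
for k in range(1,n):
  if s[k,4]>15: print(s[k],ce[k].round(1),toworld(c,ce[k],.051)[0].round(4))
E
```

```text
[330 152  12   6  36] [335.3 154.2] [ 0.6582 -0.0486  0.051 ]
[366 174  11  11  94] [370.7 179.1] [ 0.5878 -0.143   0.051 ]
[342 176  12  13 112] [347.6 182. ] [ 0.581  -0.0803  0.051 ]
[311 179  12  12 112] [316.8 184.5] [0.576  0.0034 0.051 ]
[327 178  12  12 109] [332.3 183.4] [ 0.5782 -0.0386  0.051 ]
[296 180  12  12 111] [301.5 185.7] [0.5735 0.0451 0.051 ]
[281 182  11  12 109] [286.  187.2] [0.5705 0.0871 0.051 ]
[344 199  12  13 109] [349.6 205. ] [ 0.5185 -0.0841  0.051 ]
[329 201  12  12 109] [334.1 206.4] [ 0.5154 -0.0422  0.051 ]
[298 203  12  12 112] [303.3 208.8] [0.5108 0.041  0.051 ]
[313 202  12  12 110] [318.7 207.6] [ 0.513  -0.0007  0.051 ]
[282 204  12  13 115] [287.7 210. ] [0.5084 0.0834 0.051 ]
[346 223  12  12 108] [351.7 228.3] [ 0.4557 -0.088   0.051 ]
[331 224  12  12 108] [336.1 229.7] [ 0.4527 -0.0462  0.051 ]
[299 227  13  12 109] [305.  232.4] [0.4473 0.0374 0.051 ]
[315 226  12  11 106] [320.6 231. ] [ 0.4501 -0.0045  0.051 ]
[284 228  12  12 114] [289.5 233.5] [0.445  0.0792 0.051 ]
```

View pics/t1z.png

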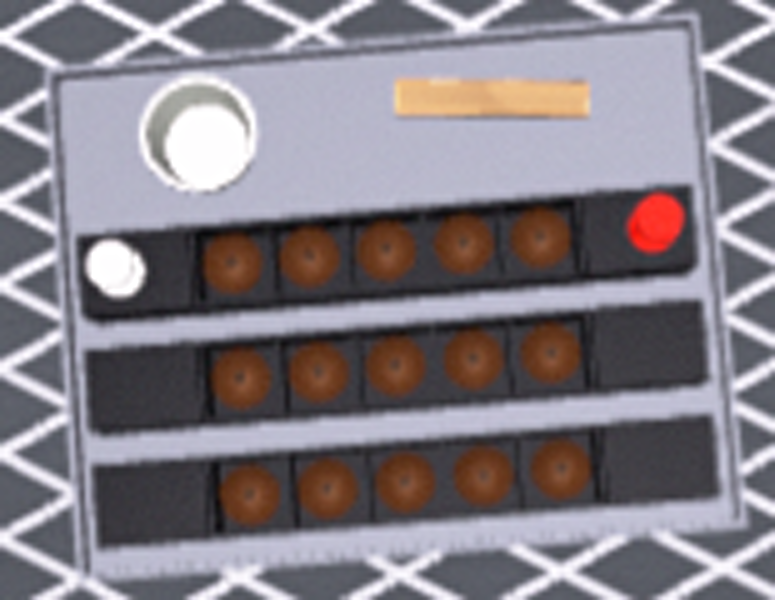

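The red end comes first: plug centres in order are (0.581,-0.080), (0.578,-0.039), (0.576,0.003), (0.574,0.045) and (0.571,0.087), with the row turned 3.6°. I'll approach from high with the fingers closed.

```bash
python3 -m crank '[[0,20,30,5,0,0,-3],[0,45,70,5,0,0,-6],[0,70,110,5,0,0,-9],[0,95,155,5,0,0,-12],[0,120,200,5,0,0,-15],[0,145,240,5,0,0,-18],[0,170,280,5,0,0,-21],[0,190,310,5,0,0,-21]]' 20
```

```text
time_s: 0.9
tool_pos: [0.4625, -0.2768, 0.2961]
tool_rot: [-180.0, 0.1, -86.2]
force: [-0.1, -0.2, 0.4]
grip_width: 0.0308
```

```bash
python3 -m crank '[[0,20,30,0,0,0,0],[0,45,70,0,0,0,0],[0,70,110,-20,0,0,0],[0,95,155,-50,0,0,0],[0,110,180,-80,0,0,0],[0,118,196,-100,0,0,0],[0,118.5,196.5,-105,0,0,0],[0,118.5,196.5,-105,0,0,0]]'; python3 - <<'E'
from h import *
save('wrist','w1.png');c=save('top','t2.png');cv2.imwrite('pics/t2z.png',cv2.resize(cv2.imread('pics/t2.png')[100:270,220:420],None,fx=3,fy=3))
o=get_obs();print(o['tool_pos'],o['tool_rot'],o['force'],o['grip_width'],o['qpos'])
E
```

```text
time_s: 1.7
tool_pos: [0.5803, -0.0806, 0.19]
tool_rot: [179.8, 0.2, -86.2]
force: [0.2, -0.7, 0.7]
grip_width: 0.0003
[ 0.58111949 -0.08231261  0.19207275] [-1.79945444e+02  6.55674591e-02 -8.63498263e+01] [-0.42183888 -0.05344502 -0.1434364 ] 0.0004666962273982221 [ 27.25740533  16.5426037  -25.46490477  98.79788497   7.60363503
  66.32982952 -86.69171718]
```

View pics/w1.png

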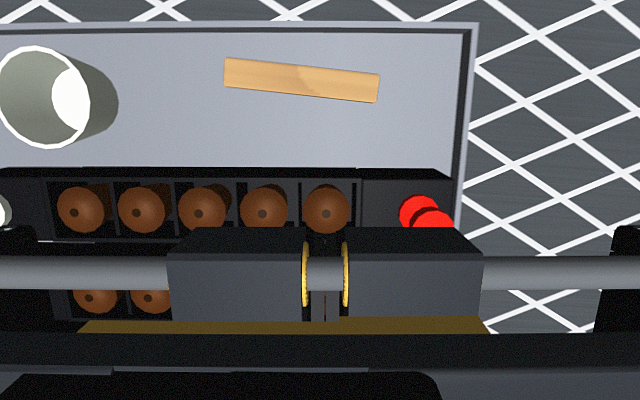

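View pics/t2z.png

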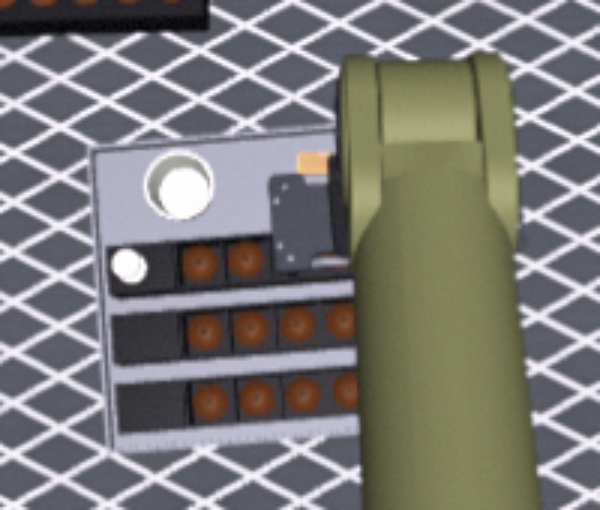

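```bash
python3 - <<'E'
from h import *
c=dict(np.load('/tmp/w1.png.npz'))
h=cv2.cvtColor(c['img'],cv2.COLOR_RGB2HSV)
m=((h[...,0]<16)&(h[...,1]>110)&(h[...,2]>45)).astype(np.uint8); m[:160]=0
n,l,s,ce=cv2.connectedComponentsWithStats(m)
for k in range(1,n):
  if s[k,4]>300: print(s[k],ce[k].round(1),toworld(c,ce[k],.051)[0].round(4))
print(toworld(c,[[86,213],[149,212],[202,213],[262,213],[327,215]],.054).round(4))
save('scene','s2.png');cv2.imwrite('pics/s2z.png',cv2.resize(cv2.imread('pics/s2.png')[130:280,200:420],None,fx=3.5,fy=3.5))
E
```

```text
[  57  186   48   47 1665] [ 80.4 209.2] [0.5697 0.085  0.051 ]
[ 117  187   48   46 1698] [141.  209.4] [0.5724 0.0433 0.051 ]
[ 178  187   48   44 1608] [201.3 208.4] [0.576  0.0024 0.051 ]
[ 240  187   48   40 1587] [263.5 208.2] [ 0.579  -0.0393  0.051 ]
[ 302  187   48   47 1699] [325.7 210.1] [ 0.5805 -0.0809  0.051 ]
[ 398  194   56   33 1284] [422.3 212.8] [ 0.583  -0.1456  0.051 ]
[ 73 290  45  24 819] [ 95.9 299.8] [0.5015 0.0808 0.051 ]
[130 290  41  24 758] [151.2 300.3] [0.5043 0.0402 0.051 ]
[[ 0.5683  0.0793  0.054 ]
 [ 0.5719  0.0365  0.054 ]
 [ 0.5737  0.001   0.054 ]
 [ 0.5764 -0.0389  0.054 ]
 [ 0.578  -0.0819  0.054 ]]
```

View pics/s2z.png

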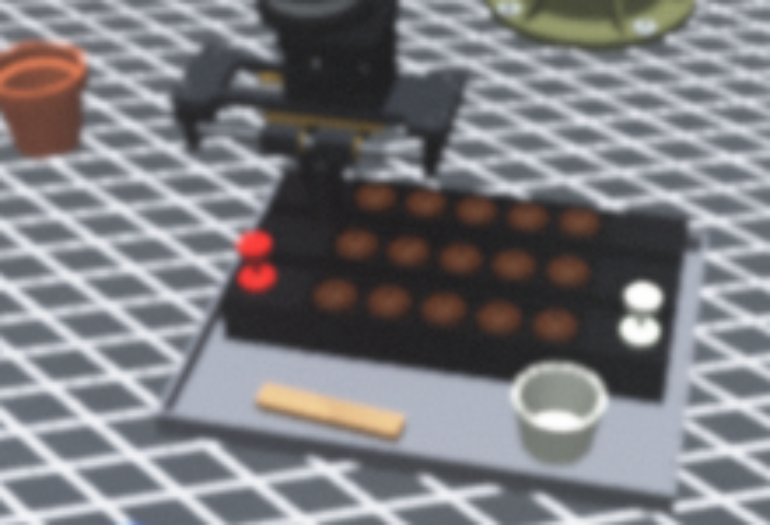

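```bash
python3 - <<'E'
from h import *
c=dict(np.load('/tmp/s2.png.npz'))
f=lambda u,v:(u/3.5+200,v/3.5+130)
for n,p in [('endR',(430,170)),('endL',(195,150)),('tip',(325,210))]:
  for z in (.11,.12,.14,.16,.18,.2): print(n,z,toworld(c,[f(*p)],z)[0].round(3))
E
```

```text
endR 0.11 [ 0.492 -0.027  0.11 ]
endR 0.12 [ 0.505 -0.023  0.12 ]
endR 0.14 [ 0.532 -0.015  0.14 ]
endR 0.16 [ 0.558 -0.008  0.16 ]
endR 0.18 [0.585 0.    0.18 ]
endR 0.2 [0.612 0.008 0.2  ]
endL 0.11 [ 0.515 -0.211  0.11 ]
endL 0.12 [ 0.528 -0.204  0.12 ]
endL 0.14 [ 0.554 -0.191  0.14 ]
endL 0.16 [ 0.58  -0.178  0.16 ]
endL 0.18 [ 0.606 -0.164  0.18 ]
endL 0.2 [ 0.632 -0.151  0.2  ]
tip 0.11 [ 0.561 -0.088  0.11 ]
tip 0.12 [ 0.573 -0.083  0.12 ]
tip 0.14 [ 0.598 -0.074  0.14 ]
tip 0.16 [ 0.622 -0.064  0.16 ]
tip 0.18 [ 0.647 -0.054  0.18 ]
tip 0.2 [ 0.672 -0.045  0.2  ]
```

Tip and body ends are well clear of the markers. Descending over the first plug, with the final approach watched by force.

```bash
python3 -m crank '[[0,-0.5,0,-15,0,0,0],[0,-0.5,0.5,-30,0,0,0],[0,-0.5,0.5,-45,0,0,0],[0,-0.5,0.5,-55,0,0,0],[0,-0.5,0.5,-60,0,0,0],[0,-0.5,0.5,-62,0,0,0],[0,-0.5,0.5,-62,0,0,0],[0,-0.5,0.5,-62,0,0,0]]'; python3 - <<'E'
from h import *
save('scene','s3.png');cv2.imwrite('pics/s3z.png',cv2.resize(cv2.imread('pics/s3.png')[130:280,200:420],None,fx=3.5,fy=3.5))
for k in range(3):
  o=get_obs();print(o['tool_pos'],o['tool_rot'],o['force']); read_camera('wrist')
E
```

```text
time_s: 2.65
tool_pos: [0.5812, -0.0819, 0.131]
tool_rot: [-179.8, 0.0, -86.4]
force: [-0.2, -0.0, 0.1]
grip_width: 0.0003
[ 0.5812694  -0.08190696  0.13111174] [-1.79831182e+02  3.98300071e-02 -8.63649306e+01] [-0.50821846  0.12772552  0.60180991]
[ 0.58124235 -0.08190534  0.13113664] [-1.79831183e+02  3.73816276e-02 -8.63665570e+01] [-0.64377659  0.40946047  0.23569843]
[ 0.58116624 -0.08193445  0.13104911] [-1.79840098e+02  4.05844148e-02 -8.63733909e+01] [ 0.27177921  0.85940878 -0.01862674]
```

View pics/s3z.png

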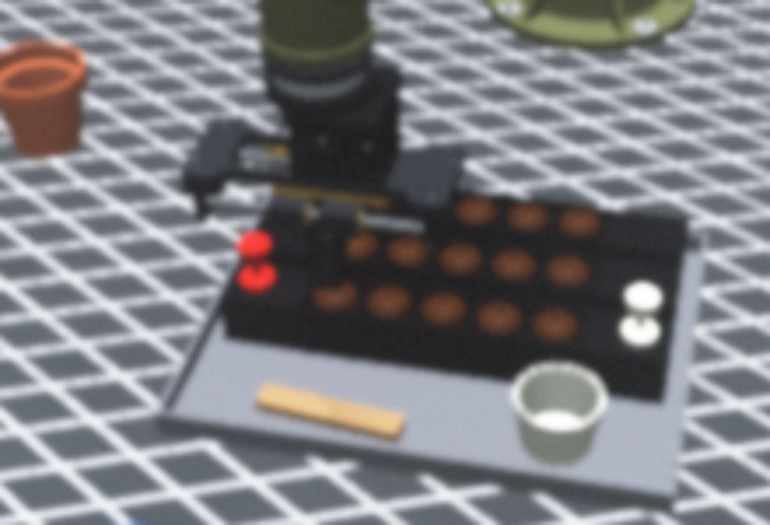

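```bash
python3 -m crank '[[0,-0.5,1.5,-2,0,0,0],[0,-0.5,1.5,-4,0,0,0],[0,-0.5,1.5,-6,0,0,0],[0,-0.5,1.5,-8,0,0,0],[0,-0.5,1.5,-9,0,0,0],[0,-0.5,1.5,-10,0,0,0],[0,-0.5,1.5,-10,0,0,0]]'
```

```text
time_s: 3.55
tool_pos: [0.5806, -0.0804, 0.1209]
tool_rot: [-179.9, 0.0, -86.4]
force: [0.2, 0.4, 1.3]
grip_width: 0.0005
```

```bash
python3 -m crank '[[0,0,0,-0.5,0,0,0],[0,0,0,-1,0,0,0],[0,0,0,-1,0,0,0]]'; python3 -m crank '[[0,0,0,-0.5,0,0,0],[0,0,0,-1,0,0,0],[0,0,0,-1,0,0,0]]'
```

```text
time_s: 3.85
tool_pos: [0.5806, -0.0804, 0.1199]
tool_rot: [-179.9, 0.0, -86.4]
force: [-1.0, 0.5, 1.5]
grip_width: 0.0001
time_s: 4.15
tool_pos: [0.5806, -0.0804, 0.1191]
tool_rot: [-179.9, 0.0, -86.4]
force: [-1.2, -0.5, 3.7]
grip_width: 0.0007
```

```bash
python3 -m crank '[[0,0,0,-0.5,0,0,0],[0,0,0,-0.5,0,0,0]]'; python3 -m crank '[[0,0,0,-0.5,0,0,0],[0,0,0,-0.5,0,0,0]]'
```

```text
time_s: 4.35
tool_pos: [0.5806, -0.0805, 0.119]
tool_rot: [-179.9, 0.0, -86.4]
force: [-1.2, 1.1, 4.9]
grip_width: 0.0004
time_s: 4.55
tool_pos: [0.5806, -0.0804, 0.119]
tool_rot: [-179.9, 0.0, -86.4]
force: [-2.6, 1.2, 5.4]
grip_width: 0.0007
```

```bash
python3 -m crank '[[0,0,0,-1,0,0,0],[0,0,0,-1.5,0,0,0],[0,0,0,-1.5,0,0,0]]'; python3 - <<'E'
from h import *
for k in range(4):
  o=get_obs();print(o['tool_pos'],o['force'],o['wrist_torque']); read_camera('wrist')
save('wrist','w4.png')
E
```

```text
time_s: 4.85
tool_pos: [0.5808, -0.0804, 0.1189]
tool_rot: [-179.8, -0.0, -86.4]
force: [-5.0, 0.7, 11.5]
grip_width: 0.0003
[ 0.58079665 -0.08038006  0.11889216] [-4.98548732  0.74157432 11.54245257] [ 0.1192406   1.01436218 -0.02293854]
[ 0.58078698 -0.08038355  0.11889804] [-4.50152683  0.37722246 10.97985359] [1.04004066e-01 9.91580217e-01 5.03848318e-04]
[ 0.58078937 -0.08040566  0.11891074] [-3.63331705  0.65059224 11.27179775] [ 0.13550799  1.01553921 -0.03422004]
[ 0.58077675 -0.08035633  0.11888587] [-3.52916698  0.48623432 10.97777156] [ 0.14508209  0.99492784 -0.01647807]
```

View pics/w4.png

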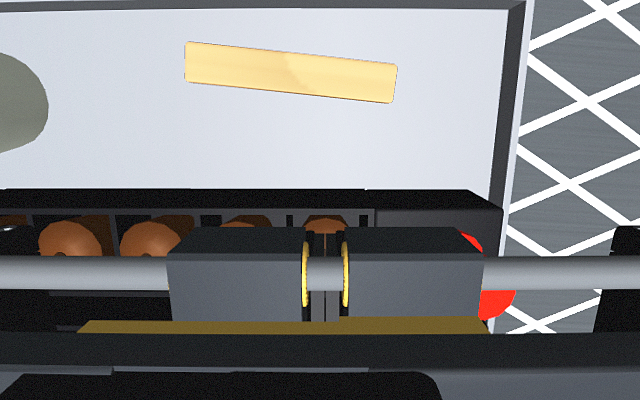

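Plug held hard at TCP z = 0.119 (tip 0.049, the strip's top) with 11 N, so the first plug is home. On to the second.

```bash
python3 -m crank '[[0,0,0,5,0,0,0],[0,0,0,13,0,0,0],[0,-0.5,10,14,0,0,0],[0,-1,22,14,0,0,0],[0,-1.5,34,14,0,0,0],[0,-2.2,41.4,14,0,0,0],[0,-2.2,41.4,12,0,0,0],[0,-2.2,41.4,10,0,0,0]]'
```

```text
time_s: 5.9
tool_pos: [0.5785, -0.0388, 0.1286]
tool_rot: [-179.9, -0.0, -86.3]
force: [-0.4, -1.0, 0.0]
grip_width: 0.0003
```

```bash
python3 - <<'E'
from h import *
save('wrist','w5.png')
o=get_obs();print(o['tool_pos'],o['force'])
E
```

```text
[ 0.57827881 -0.03940708  0.1281539 ] [ 0.5606568  -0.79273591 -0.17320122]
```

View pics/w5.png

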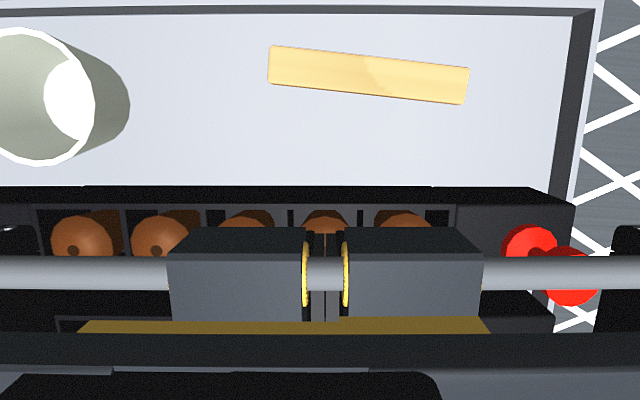

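Centred over plug 2, fingertip ends at column 326 and the plug at 325. The first plug (405,220) sits lower than before. Pressing to z ≈ 0.119.

```bash
python3 -m crank '[[0,0.2,0.3,-2,0,0,0],[0,0.2,0.3,-4,0,0,0],[0,0.2,0.3,-5.5,0,0,0],[0,0.2,0.3,-7,0,0,0],[0,0.2,0.3,-8.5,0,0,0],[0,0.2,0.3,-9.5,0,0,0],[0,0.2,0.3,-9.5,0,0,0]]'; python3 -m crank '[[0,0,0,-1,0,0,0],[0,0,0,-1.5,0,0,0],[0,0,0,-1.5,0,0,0]]'
```

```text
time_s: 6.65
tool_pos: [0.5785, -0.0397, 0.119]
tool_rot: [-179.9, -0.1, -86.4]
force: [-1.8, -1.8, 4.0]
grip_width: 0.0002
time_s: 6.95
tool_pos: [0.5787, -0.0397, 0.1189]
tool_rot: [-179.9, -0.1, -86.4]
force: [-3.8, -1.8, 10.5]
grip_width: 0.0005
```

Home at 0.1189. Next is plug 3 at (0.576, 0.003).

```bash
python3 -m crank '[[0,0,0,5,0,0,0],[0,0,0,13,0,0,0],[0,-0.5,10,14,0,0,0],[0,-1,22,14,0,0,0],[0,-1.5,34,14,0,0,0],[0,-2.7,42.4,14,0,0,0],[0,-2.7,42.4,12,0,0,0],[0,-2.7,42.4,10,0,0,0]]';  python3 -m crank '[[0,0,0,-2,0,0,0],[0,0,0,-4,0,0,0],[0,0,0,-5.5,0,0,0],[0,0,0,-7,0,0,0],[0,0,0,-8.5,0,0,0],[0,0,0,-9.5,0,0,0],[0,0,0,-9.5,0,0,0]]'; python3 -m crank '[[0,0,0,-1,0,0,0],[0,0,0,-1.5,0,0,0],[0,0,0,-1.5,0,0,0]]'
```

```text
time_s: 7.75
tool_pos: [0.5758, 0.003, 0.1286]
tool_rot: [-179.9, -0.1, -86.4]
force: [-0.4, 0.5, -0.5]
grip_width: 0.0001
time_s: 8.45
tool_pos: [0.576, 0.0027, 0.1191]
tool_rot: [-179.9, -0.1, -86.4]
force: [-0.4, -1.5, 2.0]
grip_width: 0.0006
time_s: 8.75
tool_pos: [0.5762, 0.0027, 0.119]
tool_rot: [-179.9, -0.2, -86.4]
force: [-4.2, -0.1, 9.0]
grip_width: 0.0005
```

Home. Plug 4 is at (0.573, 0.044).

```bash
python3 -m crank '[[0,0,0,5,0,0,0],[0,0,0,13,0,0,0],[0,-0.5,10,14,0,0,0],[0,-1,22,14,0,0,0],[0,-1.5,34,14,0,0,0],[0,-2.9,41.8,14,0,0,0],[0,-2.9,41.8,12,0,0,0],[0,-2.9,41.8,10,0,0,0]]';  python3 -m crank '[[0,0,0,-2,0,0,0],[0,0,0,-4,0,0,0],[0,0,0,-5.5,0,0,0],[0,0,0,-7,0,0,0],[0,0,0,-8.5,0,0,0],[0,0,0,-9.5,0,0,0],[0,0,0,-9.5,0,0,0]]'; python3 -m crank '[[0,0,0,-1,0,0,0],[0,0,0,-1.5,0,0,0],[0,0,0,-1.5,0,0,0]]'
```

```text
time_s: 9.55
tool_pos: [0.5731, 0.0447, 0.1286]
tool_rot: [-179.9, -0.2, -86.3]
force: [0.3, 0.9, -0.2]
grip_width: 0.0007
time_s: 10.25
tool_pos: [0.5732, 0.0444, 0.1191]
tool_rot: [-179.9, -0.2, -86.4]
force: [-0.2, -1.4, 1.7]
grip_width: 0.0005
time_s: 10.55
tool_pos: [0.5734, 0.0444, 0.1189]
tool_rot: [-179.9, -0.2, -86.4]
force: [-3.4, -1.9, 9.1]
grip_width: 0.0006
```

Home. Plug 5 is at (0.570, 0.086).

```bash
python3 -m crank '[[0,0,0,5,0,0,0],[0,0,0,13,0,0,0],[0,-0.5,10,14,0,0,0],[0,-1,22,14,0,0,0],[0,-1.5,34,14,0,0,0],[0,-3,41.8,14,0,0,0],[0,-3,41.8,12,0,0,0],[0,-3,41.8,10,0,0,0]]';  python3 -m crank '[[0,0,0,-2,0,0,0],[0,0,0,-4,0,0,0],[0,0,0,-5.5,0,0,0],[0,0,0,-7,0,0,0],[0,0,0,-8.5,0,0,0],[0,0,0,-9.5,0,0,0],[0,0,0,-9.5,0,0,0]]'; python3 -m crank '[[0,0,0,-1,0,0,0],[0,0,0,-1.5,0,0,0],[0,0,0,-1.5,0,0,0]]'
```

```text
time_s: 11.35
tool_pos: [0.5702, 0.0865, 0.1285]
tool_rot: [-179.9, -0.3, -86.3]
force: [0.1, -1.1, -0.4]
grip_width: 0.0005
time_s: 12.05
tool_pos: [0.5704, 0.0862, 0.1192]
tool_rot: [-179.9, -0.3, -86.3]
force: [0.2, -1.4, 1.8]
grip_width: 0.0003
time_s: 12.35
tool_pos: [0.5706, 0.0863, 0.1189]
tool_rot: [-179.9, -0.3, -86.3]
force: [-3.4, -1.9, 9.7]
grip_width: 0.0005
```

All five have been pressed. Rising straight up, then a look.

```bash
python3 -m crank '[[0,0,0,5,0,0,0],[0,0,0,20,0,0,0],[0,0,0,50,0,0,0],[0,0,0,85,0,0,0],[0,0,0,120,0,0,0],[0,0,0,150,0,0,0],[0,0,-30,160,0,0,0],[0,0,-70,160,0,0,0]]'; python3 -m crank '[[0,-20,-30,0,0,0,0],[0,-40,-60,0,0,0,0],[0,-60,-90,0,0,0,0],[0,-80,-120,0,0,0,0],[0,-95,-150,0,0,0,0],[0,-110,-180,0,0,0,0],[0,-120,-210,0,0,0,0],[0,-120,-210,0,0,0,0]]';python3 - <<'E'
from h import *
save('wrist','w6.png');save('top','t6.png');save('scene','s6.png')
a=cv2.resize(cv2.imread('pics/s6.png')[170:275,230:420],None,fx=4,fy=4,interpolation=3)
b=cv2.resize(cv2.imread('pics/s1.png')[170:240,230:420],None,fx=4,fy=4,interpolation=3)
cv2.imwrite('pics/s6z.png',a);cv2.imwrite('pics/s1z.png',b)
cv2.imwrite('pics/t6z.png',cv2.resize(cv2.imread('pics/t6.png')[135:255,240:395],None,fx=5,fy=5))
E
```

```text
time_s: 13.15
tool_pos: [0.5718, 0.0191, 0.2828]
tool_rot: [-179.5, -0.2, -86.0]
force: [0.3, -1.1, -0.2]
grip_width: 0.0007
time_s: 13.95
tool_pos: [0.4499, -0.1955, 0.2837]
tool_rot: [-179.5, -0.4, -86.4]
force: [-1.0, -0.1, -0.2]
grip_width: 0.0002
```

View pics/s6z.png

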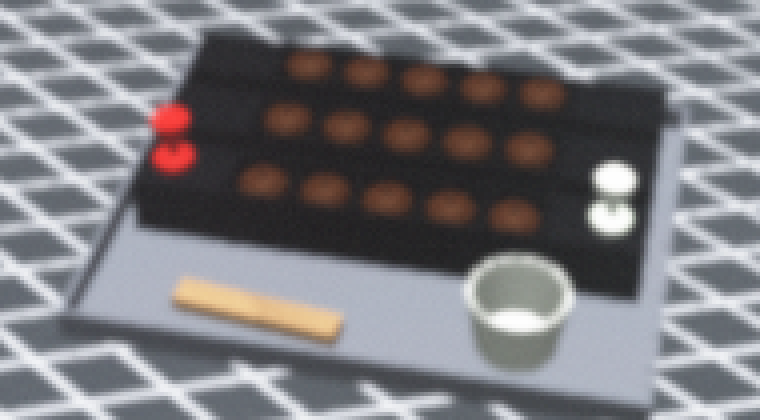

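View pics/s1z.png

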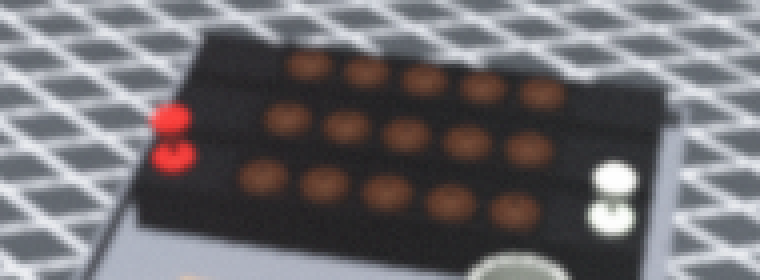

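View pics/t6z.png

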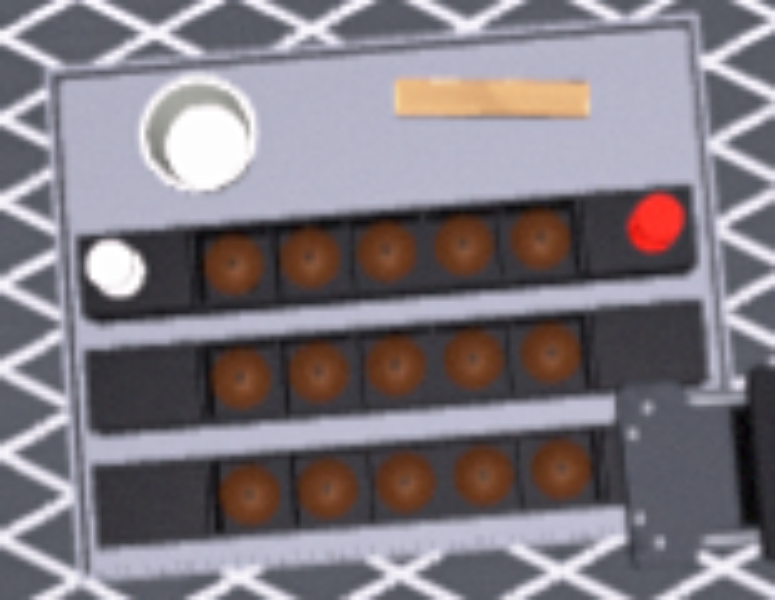

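Seen from the scene camera, the row's plugs are all 4–5 zoomed pixels lower; markers, cup, labels and the other rows look unmoved. One quantitative check of the drops follows.

```bash
python3 - <<'E'
from h import *
from scipy.optimize import brentq
def cents(f):
  c=dict(np.load('/tmp/'+f+'.npz'));h=cv2.cvtColor(c['img'],cv2.COLOR_RGB2HSV)
  m=((h[...,0]<16)&(h[...,1]>100)&(h[...,2]>45)).astype(np.uint8);m[:180]=0;m[229:]=0;m[:,:278]=0;m[:,375:]=0
  n,l,s,ce=cv2.connectedComponentsWithStats(m)
  return c,sorted([tuple(ce[k]) for k in range(1,n) if s[k,4]>25],key=lambda p:(p[1]-.17*p[0])//11*1000+p[0])
c,a=cents('s1.png');_,b=cents('s6.png')
P=[(.5808,-.0806),(.5786,-.039),(.576,.0029),(.573,.0442),(.5701,.086)]
K=c['K'];T=np.linalg.inv(c['cam_to_world'])
def proj(p):
  q=T[:3,:3]@p+T[:3,3];return cv2.projectPoints(q[None],np.zeros(3),np.zeros(3),K,np.array([float(c['k1']),0,0,0,0]))[0][0,0]
print(proj(np.array([.576,.003,.054]))-proj(np.array([.576,.003,.049])))
for p in a:
  q=min(b,key=lambda t:np.hypot(t[0]-p[0],t[1]-p[1]));print(np.round(p,1),np.round(np.subtract(q,p),2))
E
```

```text
[-0.00305154 -1.45320185]
[350.5 191.5] [-0.15  0.07]
[365.3 192.9] [-0.25  0.04]
[307.  185.6] [-0.09  0.18]
[321.2 187.8] [-0.03 -0.23]
[335.4 189.5] [0.24 0.15]
[301.4 199.1] [ 0.01 -0.01]
[316.1 201.1] [0.15 0.07]
[331.1 203.3] [ 0.03 -0.04]
[346.4 205.1] [ 0.02 -0.04]
[361.9 206.9] [-0.06 -0.05]
[295.2 213.7] [0.17 0.98]
[310.8 215.5] [0.22 1.46]
[326.3 217.6] [-0.06  1.42]
[342.3 220.2] [-0.13  1.12]
[358.2 222.4] [-0.1   1.11]
```

```bash
python3 -c "
from cell import *
print(sign_off())"
```

```text
the job is handed in; nothing more can be done
None
```

I pressed all five plugs of the marked row (the far one) in order from the red marker to the white one. The fingertips were closed throughout, and the job is handed in at about 14 s of the 48 s allowed.

- **Pressing:** each plug stopped hard with the fingertips at about z = 0.049 m, the strip's top, under 9–11.5 N. A little extra push at the end of each press gave no further travel beyond about 0.3 mm.
- **Drop in the images:** the scene camera shows the five plugs 1.0–1.5 px lower than at the start, roughly 3.4–5 mm. The first plug shows the smallest drop, about 3.4 mm, slightly under the stated 4–6 mm. That measurement is rough at this scale, and its press reading matched the others, so I did not press it again.
- **Everything else:** the plugs in the other two rows moved less than 0.35 px, which is noise. By eye, the markers, cup and labels had not moved; I did not measure the pot, bottle or jar afterwards.
- **Finish:** the hand is about 0.28 m up, closed and touching nothing.

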